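# Press the canister lids home

## Task

Closing up the tile workshop: with the fingertips, gently press down the lid of the wide low canister, then of the tall slim one, then of the square one, each until it sits home on its rim. Leave the smallest canister's lid up, do not lift, tip or shove the canisters, and leave everything else on the bench where it is.

Things in the scene. Friction and masses are not known exactly. Their poses are not given: they have to be found in the camera images.
- wide_jar: the wide, low round canister, white stoneware, 88 mm diameter, rim 70 mm above its foot, about 0.65 kg; it stands loose on the bench. Origin: centre of its foot, z up.
- wide_lid (a joint): how far the wide canister's lid has been pushed in, m: 0 fully up (the 12 mm gap between lid and rim shows the black seal), 0.010 home on the rim's 2 mm rubber gasket; it starts between 0 and 0.002. It slides straight down, has no spring, gives way at about 3 N and stays where it is left; at home the gasket stops it softly (about 5 N for each further mm).
- wide_lid_top (a point): centre of the flat top of the wide canister's plain wooden lid (round, 82 mm diameter, 10 mm thick); it is 92 mm above the canister's foot with the lid fully up and 82 mm with the lid home.
- tall_jar: the tall, slim round canister, white stoneware, 62 mm diameter, rim 120 mm above its foot, about 0.6 kg; it stands loose on the bench. Origin: centre of its foot, z up.
- tall_lid (a joint): how far the tall canister's lid has been pushed in, m: 0 fully up (the 12 mm gap between lid and rim shows the black seal), 0.010 home on the rim's 2 mm rubber gasket; it starts between 0 and 0.002. It slides straight down, has no spring, gives way at about 3 N and stays where it is left; at home the gasket stops it softly (about 5 N for each further mm).
- tall_lid_top (a point): centre of the flat top of the tall canister's plain wooden lid (round, 56 mm diameter, 10 mm thick); it is 142 mm above the canister's foot with the lid fully up and 132 mm with the lid home.
- square_jar: the square canister, white stoneware, 66 x 66 mm, rim 85 mm above its foot, about 0.6 kg; it stands loose on the bench. Origin: centre of its foot, z up.
- square_lid (a joint): how far the square canister's lid has been pushed in, m: 0 fully up (the 12 mm gap between lid and rim shows the black seal), 0.010 home on the rim's 2 mm rubber gasket; it starts between 0 and 0.002. It slides straight down, has no spring, gives way at about 3 N and stays where it is left; at home the gasket stops it softly (about 5 N for each further mm).
- square_lid_top (a point): centre of the flat top of the square canister's plain wooden lid (60 x 60 mm, 10 mm thick); it is 107 mm above the canister's foot with the lid fully up and 97 mm with the lid home.
- small_jar: the smallest canister, round, white stoneware, 52 mm diameter, rim 60 mm above its foot, about 0.4 kg; its lid is to stay up; it stands loose on the bench. Origin: centre of its foot, z up.
- small_lid (a joint): how far the small canister's lid has been pushed in, m: 0 fully up (the 12 mm gap between lid and rim shows the black seal), 0.010 home on the rim's 2 mm rubber gasket; it starts between 0 and 0.002. It slides straight down, has no spring, gives way at about 3 N and stays where it is left; at home the gasket stops it softly (about 5 N for each further mm).
- small_lid_top (a point): centre of the flat top of the small canister's plain wooden lid (round, 46 mm diameter, 10 mm thick); it is 82 mm above the canister's foot with the lid fully up and 72 mm with the lid home.
- tile_stack: stack of five small hexagonal terracotta tiles, 34 mm across, 40 mm high; loose, to be left alone. Origin: centre of the underside.
- tile_cutter: small hexagonal steel tile cutter, 34 mm across and 22 mm high, with a stem and a black button on top, 50 mm high in all; loose, to be left alone. Origin: centre of the underside.
- clay_knife: clay knife lying flat: dark wooden handle 90 x 14 x 10 mm and thin steel blade, about 155 mm long along its x axis; loose, to be left alone. Origin: on the underside, 15 mm from the handle's blade end, inside the handle.
- sanding_block: cork sanding block with a wooden back, 62 x 92 x 26 mm; loose, to be left alone. Origin: centre of the underside.
- round_cutter: round steel cutter 52 mm in diameter and 24 mm high, with a wire bow up to 53 mm; loose, to be left alone. Origin: centre of the underside.
- glaze_brush: brush lying flat along its x axis, behind the canisters; loose, to be left alone. Origin: on the underside, near the middle of its length.
- tool_mug: white mug, 76 mm diameter, 85 mm high, behind the canisters; loose, to be left alone. Origin: centre of the underside.
Not all that is in view belongs to the job. What is shaped like the wide_jar but orange or red is not meant.

How it is judged:
By the outcome, as a careful person would: the job done as asked, in the order asked, and still so for the second after the job is handed in, with the robot touching nothing.
It also fails if it takes over 51 s, if anything falls off the work surface, if the arm or the gripper's body presses on something with over 40 N, if the wrist force passes 120 N, or if a joint passes its speed limit or range.

## Robot

A 6-joint arm with a two-finger parallel gripper is mounted at the origin on the work surface. World frame = base frame: x ahead of the robot, y to its left, z up, the work surface at z = 0. Lengths are in mm, angles in rad, forces in N, time in s.
With the tool pointing down it reaches from about 325 to 875 mm from the base axis. Payload 4.4 kg.
Tool frame: the origin (TCP) lies on the centre line of the jaws, within the pads' length; the fingertips stand ahead of it and the grasp point (between the pads) lies 6 mm ahead of it (ctrl.tcp_to_tips is the z of the fingertips in the tool frame, in mm); z points along the fingers, y is the line along which they close (so a half turn about z gives the same grasp; the last joint's range is limited). The gripper opens to 85 mm and grips with 20 to 120 N. Pads are 22 mm wide; open, the fingers measure 114 mm over their backs; the gripper's body (76 mm by 85 mm) begins 54 mm behind the grasp point. The pads swing forward as they close: fully open they stand 13 mm farther back than shut.
Start: joints at [-1.266, 0.207, 1.542, -0, 1.393, -0.15], TCP at [253.093, -516.306, 256.282] pointing down, gripper open.
Joint ranges: [-2.73, 2.73], [-0.86, 2.22], [0.23, 2.46], [-1.11, 4.25], [0.08, 2.63], [-2.82, 2.82]. Speed limits (rad/s): [2.79, 2.79, 3.14, 3.14, 3.14, 3.14].

## Interface

Orientations are given as a 3x3 rotation matrix whose columns are the frame's x, y, z axes.
In Python, from plant import ctrl, sensors, optics gives the robot as it stands. Calls block until the motion is done:
- ctrl.move_ptp(position, orientation): joint-space move of the TCP to a pose.
- ctrl.move_l(position, rot=None, vel=150, threshold=None): straight line of the TCP; rot=None keeps the orientation; vel is the mean speed in mm/s. With threshold (N) it stops when the force on the tool has changed by that much, and returns True; else False.
- ctrl.set_joints(angles): joint-space move.
- ctrl.gripper_to(opening, force=None): finger opening in mm; force is the grip in N (None keeps the last); returns when the fingers have stopped.
- ctrl.hold(seconds).
- ctrl.solve_ik(position, orientation): joint angles nearest the present ones, or None.
- sensors.read_state(): the state.
- optics.grab_frame(name): name is "side" or "top"; returns (picture, depth): 384x512x3 uint8, red, green, blue; 384x512 float32, mm along the optical axis (not along the pixel's ray), 0 where there is no reading.
- optics.camera_params(name): a dict with "mtx" (3x3 intrinsics, pixels), "R" (3x3) and "t" (3): a world point X has camera coordinates R X + t. Camera axes: x right, y down, z forward; pixel columns grow to the right and rows downward; lengths in mm; the calibration is good to about 2 mm. A picture is of the moment at which its call begins. camera_params takes no time and is no camera call.
A pose or a line that the arm cannot do raises ctrl.MotionError and nothing moves.
- ctrl.finish_job(): hands the job in; it is judged then, once.
The state is a dict: "t": time; "q": joint angles; "qvel": joint speeds; "tau": joint torques, N m; "eef_pos": TCP position; "eef_rot": TCP orientation; "force": force on the tool from outside, world axes, zero at the start; "wrist_torque": the same for the moment, N m; "grip_width": finger opening in mm; "grasp_force": force on a finger pad.
Only numpy, scipy, OpenCV 4.12 (cv2) and the standard library are available. Lean on these libraries where they do the work, as an engineer would, in place of code of your own. Each camera call takes 0.05 s, during which the arm holds its last target. There are 200 camera calls.

## Working session

There is one attempt and no reset: what is moved stays moved. The work goes in short steps, each a Python script; the robot and the scene stay as the last script left them, time stands still between calls to the robot, and variables do not carry over. Pictures are saved under pics/ and viewed, at most 10 in all, crops included, and the job is handed in when it is done.

```bash
ls; mkdir -p pics; python3 - <<'E'
from plant import ctrl,sensors,optics
import cv2,numpy as np
for n in("top","side"):
    p,d=optics.grab_frame(n); np.savez(f"{n}0.npz",p=p,d=d)
    cv2.imwrite(f"pics/{n}0.png",cv2.resize(p[:,:,::-1],(800,600),interpolation=cv2.INTER_CUBIC))
    c=optics.camera_params(n); print(n,c)
s=sensors.read_state(); print(ctrl.tcp_to_tips,s['t'],s['grip_width'],s['eef_rot'])
E
```

```text
pics
top {'mtx': array([[407.39230301,   0.        , 250.61014276],
       [  0.        , 407.39230301, 192.51697484],
       [  0.        ,   0.        ,   1.        ]]), 'R': array([[ 0.01009628, -0.99971617,  0.02157867],
       [-0.9873775 , -0.01337815, -0.15781859],
       [ 0.15806248, -0.01971291, -0.98723232]]), 't': array([ -68.08952546,  554.52696313, 1254.73345353])}
side {'mtx': array([[376.08794921,   0.        , 260.00044381],
       [  0.        , 376.08794921, 199.19426261],
       [  0.        ,   0.        ,   1.        ]]), 'R': array([[-0.95679734, -0.29058558,  0.00994355],
       [-0.2259698 ,  0.72164918, -0.65433945],
       [ 0.18296585, -0.62831719, -0.75613558]]), 't': array([494.94356334, 224.10420287, 828.98190605])}
25.0 0.1 85.54865057221097 [[ 8.97897092e-01  4.40204975e-01 -6.25771299e-04]
 [ 4.40205305e-01 -8.97894923e-01  1.99942698e-03]
 [ 3.18280830e-04 -2.07074751e-03 -9.99997805e-01]]
```

View pics/top0.png

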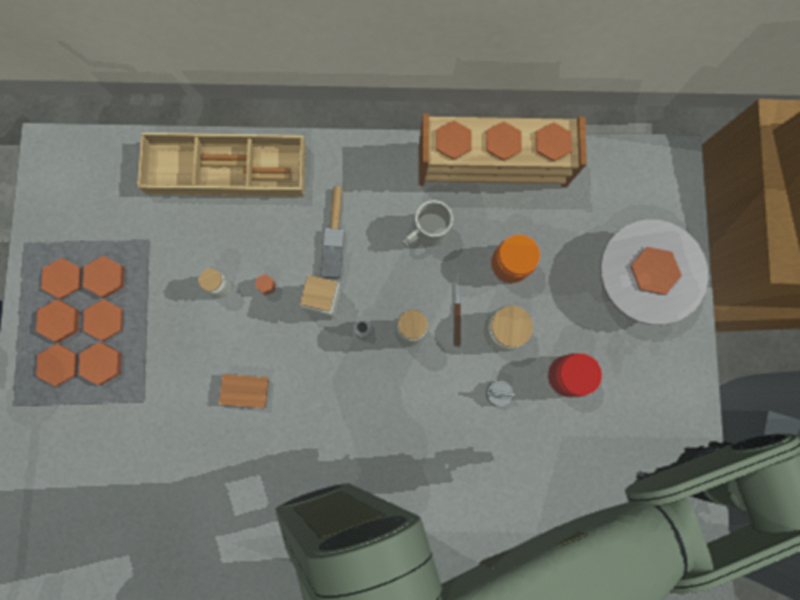

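View pics/side0.png

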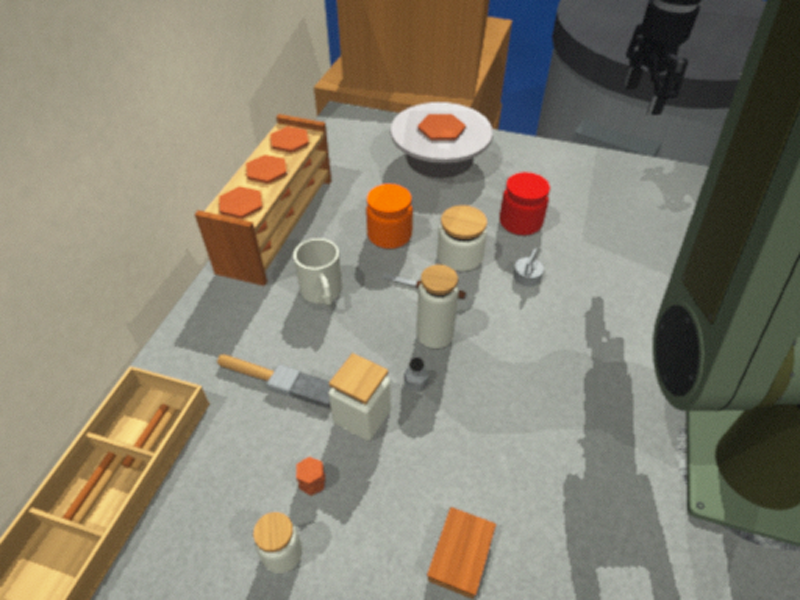

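The top picture (800x600) shows four white canisters with wooden lids: wide (511,327), tall (413,325), square (320,294) and small (211,280). The orange (517,258) and red (577,375) jars are wide_jar look-alikes and are excluded by colour. Next I'll locate the lid tops from depth and confirm them in one crop.

```bash
cat > h.py <<'E'
from plant import ctrl,sensors,optics
import cv2,numpy as np
H=dict(wide=92,tall=142,square=107,small=82)
def cloud(n,d):
    c=optics.camera_params(n); v,u=np.indices(d.shape); K=c['mtx']
    X=np.stack([(u-K[0,2])/K[0,0]*d,(v-K[1,2])/K[1,1]*d,d],-1)
    return (X-c['t'])@c['R']
def proj(n,P):
    c=optics.camera_params(n); x=c['mtx']@(c['R']@P+c['t']); return x[:2]/x[2]
def lids(n,seeds,p,d):
    W=cloud(n,d); hsv=cv2.cvtColor(p,cv2.COLOR_RGB2HSV); out={}
    wood=(hsv[...,0]>8)&(hsv[...,0]<28)&(hsv[...,1]>70)
    for k,(u,v) in seeds.items():
        u,v=int(u),int(v); z0=np.median(W[v-1:v+2,u-1:u+2,2])
        m=(wood&(abs(W[...,2]-z0)<5)&(d>0)).astype(np.uint8)
        _,l=cv2.connectedComponents(m); q=W[l==l[v,u]]
        lo,hi=q.min(0),q.max(0)
        out[k]=(q.mean(0)[:2],np.median(q[:,2]),(hi-lo)[:2],len(q),((hi+lo)/2)[:2],l==l[v,u])
    return out
E
python3 - <<'E'
from h import *
S=dict(top=dict(wide=(511,327),tall=(413,325),square=(320,294),small=(211,280)),side=dict(wide=(464,222),tall=(438,280),square=(360,378),small=(274,532)))
np.set_printoptions(precision=1,suppress=True)
im=[]
for n in S:
    f=np.load(n+"0.npz"); r=lids(n,{k:(u*.64,v*.64) for k,(u,v) in S[n].items()},f['p'],f['d'])
    p=f['p'].copy()
    for k,x in r.items():
        print(n,k,*x[:5])
        u=proj(n,np.array([*x[0],x[1]])); p[int(round(u[1])),int(round(u[0]))]=(0,0,255)
    c=p[160:260,110:370] if n=="top" else p[110:370,150:370]
    im.append(cv2.resize(c[:,:,::-1],None,fx=2.9 if n=="top" else 2.2,fy=2.9 if n=="top" else 2.2,interpolation=cv2.INTER_NEAREST)[:600])
    if n=="top":im[0]=im[0][:, :754]
cv2.imwrite("pics/c_top.png",im[0]);cv2.imwrite("pics/c_side.png",im[1])
E
```

```text
top wide [ 501.9 -296.7] 89.92819584110771 [77.9 78.2] 512 [ 502.  -297.3]
top tall [497.  -98.3] 140.50875024096456 [51.1 50.2] 248 [496.2 -97.9]
top square [559.8  82.9] 106.24439881159697 [65.1 66.2] 341 [559.5  84.4]
top small [653.1 -72.2] -0.7877995313860675 [1657.1 2735.2] 195526 [584.4 -90.3]
side wide [ 501.3 -294.8] 88.85280848422315 [78.9 82.6] 463 [ 502.  -297.4]
side tall [496.5 -96.5] 139.10338886707808 [52.7 58.2] 333 [496.7 -99.5]
side square [560.1  84.6] 105.16706127157629 [68.5 68.6] 673 [560.9  83.6]
side small [589.3 302.3] 78.85500798262115 [44.5 45.1] 487 [590.  301.2]
```

View pics/c_top.png

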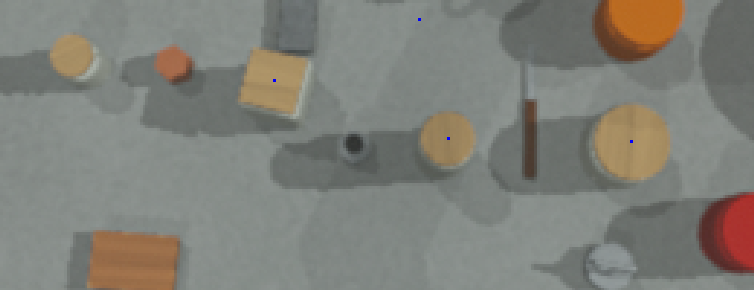

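View pics/c_side.png

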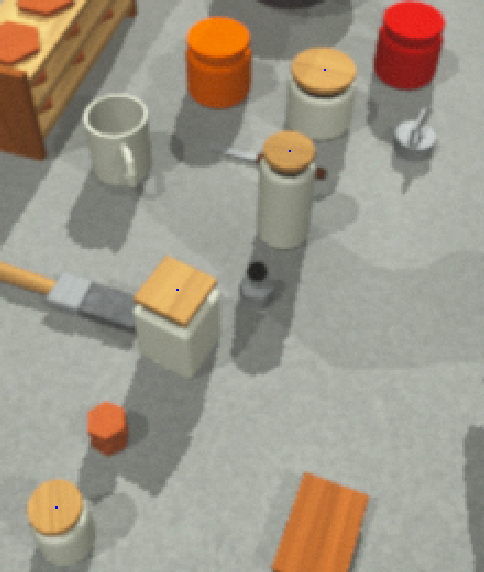

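Both cameras agree to within 2 mm: wide (502,-296), tall (497,-98), square (560,84). The crops confirm the white jars with plain wooden lids, and the orange and red jars are separate. I'll press the wide one first, with the fingers shut.

```bash
cat >> h.py <<'E'
P=dict(wide=(501.7,-296.3),tall=(496.7,-97.6),square=(560.0,83.8))
a=.455; R=np.array([[np.cos(a),np.sin(a),0],[np.sin(a),-np.cos(a),0],[0,0,-1.]])
def st(tag):
    s=sensors.read_state(); print(tag,'t%.2f'%s['t'],'tipz %.2f'%(s['eef_pos'][2]-ctrl.tcp_to_tips),'xy',s['eef_pos'][:2].round(1),'F',np.round(s['force'],2),flush=True); return s
def above(k,z=190): ctrl.move_ptp([*P[k],z+ctrl.tcp_to_tips],R)
def down(k,tip,vel,thr): 
    r=ctrl.move_l([*P[k],tip+ctrl.tcp_to_tips],vel=vel,threshold=thr); st(f"{k} hit={r}"); return r
E
python3 - <<'E'
from h import *
ctrl.gripper_to(0,20); st('closed')
above('wide'); st('above')
down('wide',H['wide']+8,80,5)
ctrl.hold(.2); st('settled')
down('wide',H['wide']-14,12,6)
print(sensors.read_state()['grip_width'],ctrl.tcp_to_tips)
E
```

```text
closed t0.87 tipz 231.32 xy [ 253.1 -516.3] F [-0.23  0.39 -0.24]
above t2.13 tipz 190.27 xy [ 501.3 -297.3] F [ 0.57  0.38 -0.29]
wide hit=False t3.41 tipz 100.77 xy [ 502.2 -296.7] F [-0.81 -0.67  0.26]
settled t3.61 tipz 100.60 xy [ 502.  -296.5] F [-0.52  0.6   0.01]
wide hit=True t4.99 tipz 81.73 xy [ 501.7 -296.3] F [-0.09  0.02  3.83]
-0.2116020598909589 25.0
```

```bash
cat >> h.py <<'E'
def avg(n=8):
    f=[];z=[]
    for _ in range(n):
        ctrl.hold(.02); s=sensors.read_state(); f.append(s['force'][2]); z.append(s['eef_pos'][2]-ctrl.tcp_to_tips)
    print('   avg tipz %.2f Fz %.2f'%(np.mean(z),np.mean(f)),flush=True); return np.mean(z),np.mean(f)
def seat(k,fmax=7):
    z,f=avg()
    for _ in range(8):
        if f>fmax: break
        ctrl.move_l([*P[k],z-.4+ctrl.tcp_to_tips],vel=4); z,f=avg()
E
python3 - <<'E'
from h import *
seat('wide',5.5); st('end')
E
```

```text
avg tipz 81.71 Fz 4.10
   avg tipz 81.70 Fz 5.39
   avg tipz 81.69 Fz 5.42
   avg tipz 81.70 Fz 5.84
end t6.38 tipz 81.70 xy [ 501.7 -296.4] F [0.36 0.5  6.4 ]
```

The force climbs past the sliding friction while the tip stays at 81.7 mm, so the wide lid is home. Next are the tall lid and then the square one.

```bash
python3 - <<'E'
from h import *
ctrl.move_l([*P['wide'],190+25],vel=100)
for k in('tall','square'):
    above(k); ctrl.hold(.1)
    down(k,H[k]+8,80,5); ctrl.hold(.2)
    hit=down(k,H[k]-14,12,6); z,_=avg()
    if abs(z-(H[k]-10))>1.5: print('unexpected height'); break
    seat(k,5.5)
    ctrl.move_l([*P[k],190+25],vel=100); st('up')
else:
    ctrl.move_ptp([350,-350,260],R)
    for n in("top","side"):
        p,d=optics.grab_frame(n); np.savez(f"{n}1.npz",p=p,d=d)
        S=dict(top=dict(wide=(511,327),tall=(413,325),square=(320,294)),side=dict(wide=(464,224),tall=(438,282),square=(360,380),small=(274,532)))
        for j,x in lids(n,{k:(u*.64,v*.64) for k,(u,v) in S[n].items()},p,d).items(): print(n,j,x[0].round(1),x[1].round(1),x[3])
        if n=="side": cv2.imwrite("pics/side1.png",cv2.resize(p[110:370,150:370,::-1],None,fx=2.2,fy=2.2,interpolation=cv2.INTER_CUBIC))
    st('end')
E
```

```text
tall hit=False t9.18 tipz 149.92 xy [496.8 -97.8] F [0.07 1.63 0.59]
tall hit=True t10.78 tipz 131.65 xy [496.7 -97.6] F [-1.18  0.5   3.34]
   avg tipz 131.64 Fz 4.14
   avg tipz 131.64 Fz 4.23
   avg tipz 131.64 Fz 6.05
up t12.20 tipz 189.25 xy [496.1 -97.4] F [ 0.39 -0.48  0.25]
square hit=False t14.18 tipz 115.65 xy [560.6  83.8] F [-0.29  0.9  -0.02]
square hit=True t15.76 tipz 96.71 xy [560.   83.8] F [-0.49 -0.    3.98]
   avg tipz 96.70 Fz 3.73
   avg tipz 96.69 Fz 3.97
   avg tipz 96.69 Fz 5.83
up t17.58 tipz 188.99 xy [559.3  83.8] F [-1.14 -0.48 -0.37]
top wide [ 502.6 -297. ] 81.0 456
top tall [497.  -98.3] 131.4 249
top square [560.3  82.9] 96.5 354
side wide [ 501.2 -294.5] 80.2 465
side tall [497.  -96.5] 130.2 343
side square [560.  85.] 95.5 673
side small [589.4 302.2] 78.8 486
end t19.45 tipz 234.83 xy [ 350.6 -349.3] F [-0.08  0.42 -1.22]
```

View pics/side1.png

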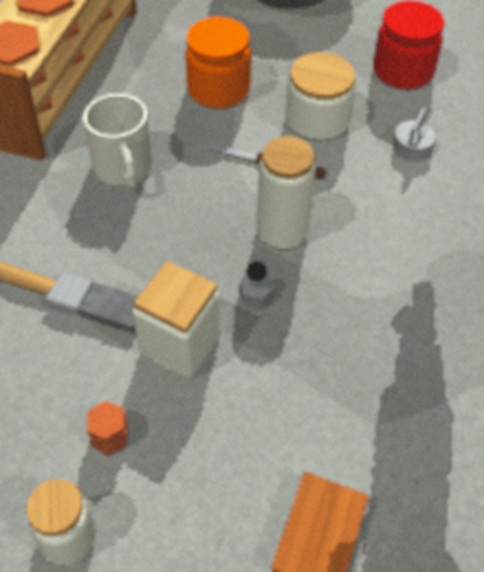

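The picture shows the wide (322,75), tall (287,155) and square (176,295) lids down on their rims. The small lid (55,508) is still up, and nothing else has moved.

```bash
python3 -c "
from plant import ctrl
print(ctrl.finish_job())"
```

```text
the job is handed in; nothing more can be done
None
```

I pressed the wide, tall and square lids home in that order, confirmed by force and both cameras; the small lid is still up, I saw nothing else moved, and I handed the job in at about 19.5 s of the 51 s allowed.

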